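# Drive the stuck eyepiece sleeve out of the barrel with a drift

## Task

The black eyepiece sleeve is stuck in the brass barrel of the press-out stand. Take the drift from its rack, push the sleeve out downwards through the barrel with it so that it drops into the cork tray, carrying on gently until the drift's brass collar presses down firmly on the spring ring at the barrel's mouth (about 10 N, a short moment; never push with 25 N or more), then stand the drift back in its rack with the collar down on the wood. Leave the two green filters and the small mirror where they lie.

Things in the scene. Friction and masses are not known exactly. Their poses are not given: they have to be found in the camera images.
- stand: Fixed grey press-out stand, base 130 x 130 mm; origin at the centre of its underside, z up. Two cheeks carry a bridge that clamps an upright brass barrel on the z axis. The barrel is clamped anywhere in an 30 mm range that is NOT measured: the ring on its top is 137 to 167 mm above the table. Over 25 N of the drift on the stand, barrel or ring damages it.
- bridge (a point): Point on the barrel's axis at the height of the bridge's top, 122 mm up. Barrel: outside 30, bore 22 mm. On its top an aluminium ring (hole 16, outside 32 mm) rides on a spring: yields from 3 N, dips 1.8 mm at 10 N, solid after 3.5 mm (17 N). Two spring pads 55 mm below the ring's top grip the sleeve until its top is about 57 mm below it; the drift's collar meets the ring some 6 mm later.
- tray (a point): Centre of the cork floor, 10 mm above the table, of the wooden tray under the barrel: inside 68 x 68 mm, walls up to 20 mm above the table.
- sleeve: Loose solid black cylinder, diameter 20, length 48 mm, origin at its centre, z its axis; upright and stuck in the barrel at first (centre 94 to 100 mm above the table), to be driven 6 to 45 mm down until it drops free. Pushing it takes about 7 to 16 N (it varies); over 25 N would crack it. In the tray it stands or lies, centre 20 to 36 mm above the table.
- drift: Loose steel drift, 0.16 kg, upright in the rack. Origin on its axis at the underside of its brass collar, z up. Below: rod of diameter 12 mm, 63 mm long (last 2.5 mm 9 mm thick). Above: collar, diameter 26, 6 mm thick, then a round red handle, diameter 18 mm, from 6 to 72 mm above the origin, to be gripped from above with 40 N or more so that it cannot slip.
- rack: Fixed dark wooden block, 64 x 64 x 75 mm high, origin at the centre of its underside. In its top a round hole, 17 mm wide and 70 mm deep, in the centre; the drift stands in it with its collar resting on the block's top, 75 mm above the table.
- filter_a: Round green glass shade filter in a brass rim, 42 mm across, 5 mm thick, lying loose; origin at the centre of its underside. Leave alone.
- filter_b: The second green filter, like filter_a. Leave alone.
- mirror: Small chrome index mirror, 34 x 44 x 6 mm, lying loose; origin at the centre of its underside. Leave alone.
Not all that is in view belongs to the job. What is shaped like the drift but purple or turquoise is not meant.

How it is judged:
On the way, in this order (a step that is already met when the one before it is completed fails the run):
1. the drift, standing in the barrel, pushes on the stuck sleeve with more than 2 N for 0.1 s (contact force between drift and sleeve above 2 N and horizontal distance between drift and stand below 0.008 m and height (world z) of sleeve above 0.05 m), for 0.1 s.
2. with the sleeve out and lying in the tray, the drift stands in the barrel and its collar presses on the spring ring with more than 5 N for 0.3 s (height (world z) of sleeve below 0.044 m and contact force between drift and stand above 5 N and horizontal distance between drift and stand below 0.008 m and z of drift in the frame of stand below 0.17 m), for 0.3 s.
At the end, for the whole second after the job is handed in: The sleeve rests in the stand's cork tray (its centre under 44 mm high and within 40 mm of the stand's axis); the drift stands upright and released in the rack's hole, its collar within 4 mm of the rack's top, both at rest (height (world z) of sleeve below 0.044 m and horizontal distance between sleeve and stand below 0.04 m and linear speed of each of sleeve, drift below 0.03 m/s and horizontal distance between drift and rack below 0.007 m and z of drift in the frame of rack between 0.07 and 0.079 m and angle between drift's own z axis and vertical below 0.12 rad); the robot touches nothing.
It fails at once if the drift pushes on the sleeve with more than 25 N (contact force between drift and sleeve above 25 N).
It fails at once if the drift pushes on the stand, its barrel or ring with more than 25 N (contact force between drift and stand above 25 N).
It fails at once if a filter or the mirror is moved by more than 15 mm (distance of any of filter_a, filter_b, mirror from where it was at the start of the episode above 0.015 m).
It also fails if it takes over 72 s, if anything falls off the work surface, if the arm or the gripper's body presses on something with over 40 N, if the wrist force passes 120 N, or if a joint passes its speed limit or range.

## Robot

A 7-joint arm with a two-finger parallel gripper is mounted at the origin on the work surface. World frame = base frame: x ahead of the robot, y to its left, z up, the work surface at z = 0. Lengths are in m, angles in rad, forces in N, time in s.
With the tool pointing down it reaches from about 0.4 to 0.85 m from the base axis. Payload 6.9 kg.
Tool frame: the origin (TCP) lies midway between the tips of the shut fingers; the grasp point (between the pads) lies 19 mm behind it (hold_point_z is the distance from the TCP to the grasp point, in m); z points along the fingers, y is the direction in which the jaws open and shut (so a half turn about z gives the same grasp; the last joint's range is limited). The gripper opens to 85 mm and grips with 20 to 120 N. Pads are 22 mm wide; open, the fingers measure 114 mm over their backs; the gripper's body (76 mm by 85 mm) begins 54 mm behind the grasp point. The pads swing forward as they close: fully open they stand 13 mm farther back than shut.
Start: joints at [1.238, 0.507, -0.238, 1.5, 0.126, 1.149, -0.155], TCP at [0.265, -0.566, 0.231] pointing down, gripper open.
Joint ranges: [-3.08, 3.08], [-0.24, 2.05], [-1.43, 1.35], [0, 2.5], [-1.52, 4.66], [0.17, 1.96], [-2.89, 2.89]. Speed limits (rad/s): [2.39, 2.39, 3.14, 3.14, 3.14, 3.14, 3.14].

## Interface

Orientations are given as a rotation vector (axis times angle).
In Python, from station import * gives the robot as it stands. Calls block until the motion is done:
- goto(position, orientation): joint-space move of the TCP to a pose.
- line_to(position, orientation=None, max_speed=0.15): straight line of the TCP; orientation=None keeps the orientation; max_speed is the mean speed in m/s.
- set_joints(angles): joint-space move.
- command_gripper(opening, effort=None): finger opening in m; effort is the grip in N (None keeps the last); returns when the fingers have stopped.
- pause(seconds).
- inverse_kinematics(position, orientation): joint angles nearest the present ones, or None.
- capture(name): name is "side" or "top" or "wrist"; returns a dict with "img" (384x512x3 uint8, blue, green, red), "mtx" (3x3 intrinsics, pixels), "extrinsics" (4x4, takes a point from world to camera coordinates); the wrist camera has in their place "T_tool_cam" (4x4, takes a point from camera to tool coordinates, whose origin is the TCP and whose axes are the flange's). Camera axes: x right, y up, looking along -z (the intrinsics and any distortion apply to the point x, -y, -z); pixel columns grow to the right and rows downward; lengths in m; the calibration is good to about 2 mm. A picture is of the moment at which its call begins: read the wrist's pose just before it. There is no depth.
A pose or a line that the arm cannot do raises IKError and nothing moves.
- hand_in(): hands the job in, once; it reports no verdict.
Readings, each from a call of its own:
- get_clock(): time.
- get_joint_pos(): joint angles.
- get_qvel(): joint speeds.
- get_tau(): joint torques, N m.
- get_ee_pos(): TCP position.
- get_orientation(): TCP orientation.
- get_ft_force(): force on the tool from outside, world axes, zero at the start.
- get_moment(): the same for the moment, N m.
- get_finger_gap(): finger opening in m.
Only numpy, scipy, OpenCV 4.12 (cv2) and the standard library are available. Lean on these libraries where they do the work, as an engineer would, in place of code of your own. Each camera call takes 0.05 s, during which the arm holds its last target.

## Working session

There is one attempt and no reset: what is moved stays moved. The work goes in short steps, each a Python script; the robot and the scene stay as the last script left them, time stands still between calls to the robot, and variables do not carry over. Pictures are saved under pics/ and viewed, and the job is handed in when it is done.

```bash
mkdir -p pics; ls
python3 - <<'E'
from station import *
import cv2,numpy as np
np.set_printoptions(precision=4,suppress=True)
for n in("side","top","wrist"):
    print(n,get_ee_pos(),get_orientation())
    c=capture(n); cv2.imwrite(f"pics/{n}0.png",c["img"]); np.savez(f"pics/{n}0.npz",**c); print(c.keys()); print(c["mtx"]); print(c.get("extrinsics",c.get("T_tool_cam")))
    for k in c:
        if k not in("img","mtx","extrinsics","T_tool_cam"): print(k,c[k])
print(get_clock(),get_ft_force(),get_finger_gap())
E
```

```text
pics
side [ 0.2646 -0.5656  0.2304] [-3.065  -0.6817  0.0007]
dict_keys(['img', 'mtx', 'extrinsics'])
[[355.7984   0.     252.231 ]
 [  0.     355.7984 195.6665]
 [  0.       0.       1.    ]]
[[ 0.7978 -0.6029 -0.0023 -0.3812]
 [ 0.412   0.5424  0.7322 -0.315 ]
 [-0.4401 -0.5851  0.6811 -0.4601]
 [ 0.      0.      0.      1.    ]]
top [ 0.2647 -0.5656  0.2304] [-3.065  -0.6818  0.0007]
dict_keys(['img', 'mtx', 'extrinsics'])
[[434.4465   0.     254.3104]
 [  0.     434.4465 194.4347]
 [  0.       0.       1.    ]]
[[ 0.0268 -0.9996 -0.009   0.0191]
 [ 0.9949  0.0258  0.0974 -0.5141]
 [-0.0972 -0.0116  0.9952 -0.8669]
 [ 0.      0.      0.      1.    ]]
wrist [ 0.2647 -0.5657  0.2305] [-3.0651 -0.682   0.0006]
dict_keys(['img', 'mtx', 'T_tool_cam'])
[[265.502    0.     255.9757]
 [  0.     265.502  190.7477]
 [  0.       0.       1.    ]]
[[-0.0009  0.9475  0.3198  0.0822]
 [ 1.      0.001  -0.      0.0002]
 [-0.0003  0.3198 -0.9475 -0.1439]
 [ 0.      0.      0.      1.    ]]
0.15 [-0.3865 -0.0807  0.1536] 0.08564186202528881
```

View pics/side0.png

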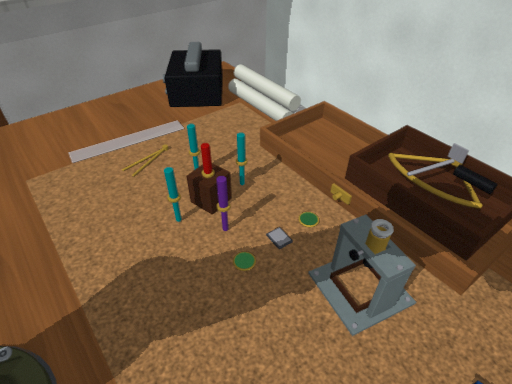

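View pics/top0.png

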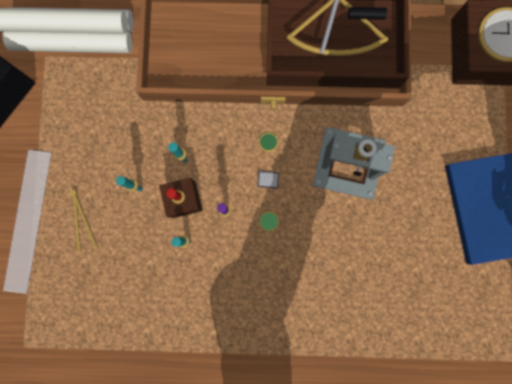

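Run:
```python
import cv2,numpy as np
s=cv2.imread("pics/side0.png");t=cv2.imread("pics/top0.png")
z=lambda i,x,y,w,h:cv2.resize(i[y:y+h,x:x+w],(400,300),interpolation=cv2.INTER_CUBIC)
cv2.imwrite("pics/crops.png",np.vstack([np.hstack([z(s,150,115,120,90+30-30),z(s,300,210,120,90)]),np.hstack([z(t,110,135,120,90),z(t,310,110,100,75)])]))
hsv={n:cv2.cvtColor(i,cv2.COLOR_BGR2HSV) for n,i in(("s",s),("t",t))}
R={"red":[((0,150,90),(4,255,255)),((175,150,90),(180,255,255))],"turq":[((85,120,60),(98,255,255))],"purp":[((125,80,50),(150,255,255))],"green":[((55,100,50),(80,255,255))]}
for n,h in hsv.items():
  for k,rs in R.items():
    m=sum(cv2.inRange(h,a,b) for a,b in rs)
    nn,l,st,c=cv2.connectedComponentsWithStats(m)
    for i in range(1,nn):
      if st[i,4]>15: print(n,k,st[i],c[i].round(1))
```

```text
s red [201 143  11  31 236] [205.8 157.6]
s turq [187 124  11  28 201] [192.  137.4]
s turq [237 133   8  29 215] [240.7 146.6]
s turq [193 156   5  13  48] [195.2 161.7]
s turq [164 167  14  31 254] [170.5 181.9]
s turq [239 166   5  19  76] [241.5 174.8]
s turq [173 203   8  19  89] [176.6 211.5]
s purp [216 176  12  32 301] [221.9 191. ]
s purp [222 212   6  19  93] [224.4 220.8]
s green [301 213  16  12 154] [308.4 218.5]
s green [235 253  19  15 228] [243.8 260.1]
t red [166 188  14  11 117] [172.1 193.5]
t turq [169 143  13  13 101] [175.1 149.2]
t turq [117 177  16  11 110] [124.4 182. ]
t turq [172 238  13   8  80] [178.  241.2]
t purp [218 204  10  10  77] [222.2 208.2]
t green [262 135  13  13 137] [268.1 141.3]
t green [262 214  14  14 153] [268.5 220.7]
```

View pics/crops.png

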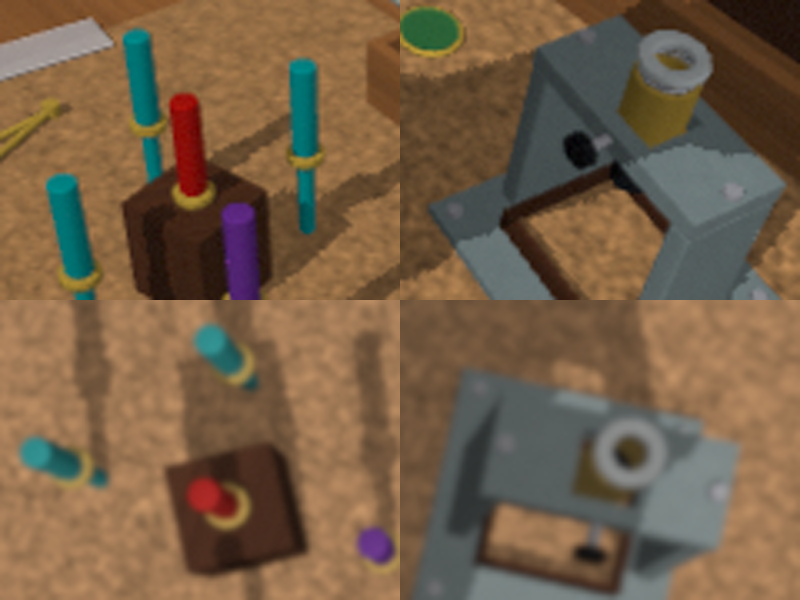

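View pics/wrist0.png

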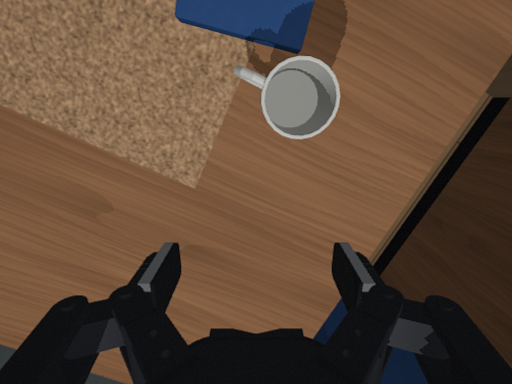

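```bash
cat > h.py <<'E'
import numpy as np,cv2
np.set_printoptions(precision=4,suppress=True)
F=np.diag([1.,-1,-1])
def load(n): return dict(np.load(f"pics/{n}.npz"))
def P(c):
    return c["mtx"]@F@c["extrinsics"][:3]
def tri(cs,pts):
    X=cv2.triangulatePoints(P(cs[0]),P(cs[1]),np.float64(pts[0]).reshape(2,1),np.float64(pts[1]).reshape(2,1)); X=(X[:3]/X[3]).ravel()
    return X,[proj(c,X)-np.array(p) for c,p in zip(cs,pts)]
def proj(c,X):
    q=P(c)@np.r_[X,1]; return q[:2]/q[2]
def onplane(c,p,z):
    E=c["extrinsics"];R=E[:3,:3];o=-R.T@E[:3,3]
    d=R.T@F@np.linalg.inv(c["mtx"])@np.r_[p,1]
    return o+d*(z-o[2])/d[2]
E
python3 - <<'E'
from h import *
s,t=load("side0"),load("top0")
print("ring",tri([s,t],[(382.2,228),(367.3,148)]))
for n,a,b in(("red",(205.2,145.5),(171.8,193.5)),):
    print(n,tri([s,t],[a,b]),onplane(t,b,.147),onplane(s,a,.147))
print("collar",onplane(t,(178.1,197.1),.081),onplane(s,(208,173),.081))
for b in((173,146.5),(121,181),(174.8,240.9),(222,207.5)): print("oth",onplane(t,b,.137))
for b in((268.1,141.3),(268.5,220.7),(267,179.5)): print("flat",onplane(t,b,.005))
# rack top corners crop coords
for x,y in((165,467),(273,444),(305,550),(193,573)): print("rack",onplane(t,(110+x*.3,135+(y-300)*.3),.075))
E
```

```text
ring (array([ 0.5878, -0.1657,  0.1584]), [array([-0.2506,  0.0321]), array([ 0.1042, -0.0973])])
red (array([0.4992, 0.1772, 0.1494]), [array([ 0.0234, -0.0022]), array([-0.0086,  0.0148])]) [0.4994 0.1777 0.147 ] [0.5007 0.1803 0.147 ]
collar [0.499  0.1786 0.081 ] [0.4989 0.178  0.081 ]
oth [0.5862 0.1814 0.137 ]
oth [0.5206 0.2726 0.137 ]
oth [0.4158 0.1705 0.137 ]
oth [0.4775 0.0885 0.137 ]
flat [0.6296 0.0066 0.005 ]
flat [0.4611 0.0018 0.005 ]
flat [0.5477 0.007  0.005 ]
rack [0.522 0.217 0.075]
rack [0.5372 0.1544 0.075 ]
rack [0.4757 0.1333 0.075 ]
rack [0.4607 0.1978 0.075 ]
```

```bash
cat >> h.py <<'E'
from scipy.spatial.transform import Rotation as Ro
def ori(yaw): # tool x at yaw, z down
    x=np.array([np.cos(yaw),np.sin(yaw),0]);z=np.array([0,0,-1.]);return Ro.from_matrix(np.c_[x,np.cross(z,x),z]).as_rotvec()
def wray(c,p,pos,rv,z):
    R=Ro.from_rotvec(rv).as_matrix();T=c["T_tool_cam"]
    o=np.array(pos)+R@T[:3,3]; d=R@T[:3,:3]@F@np.linalg.inv(c["mtx"])@np.r_[p,1]
    return o+d*(z-o[2])/d[2]
E
python3 - <<'E'
from station import *
from h import *
lo=np.array([-3.08,-.24,-1.43,0,-1.52,.17,-2.89]);hi=np.array([3.08,2.05,1.35,2.5,4.66,1.96,2.89])
for yd in range(-180,180,15):
    r=[]
    for p in([.499,.178,.247],[.499,.178,.101],[.588,-.166,.27],[.588,-.166,.17]):
        q=inverse_kinematics(p,ori(np.radians(yd)))
        r.append(None if q is None else round(float(min((q-lo).min(),(hi-q).min())),2))
    print(yd,r)
E
```

```text
-180 [0.05, 0.54, 0.47, 0.51]
-165 [0.01, 0.54, 0.41, 0.46]
-150 [0.21, 0.2, 0.2, 0.2]
-135 [0.21, 0.2, 0.2, 0.2]
-120 [0.21, 0.2, 0.2, 0.2]
-105 [0.21, 0.2, 0.2, 0.2]
-90 [0.21, 0.2, 0.04, 0.09]
-75 [0.2, 0.2, 0.27, 0.31]
-60 [0.2, 0.4, 0.5, 0.53]
-45 [0.4, 0.57, 0.69, 0.76]
-30 [0.11, 0.15, 0.69, 0.77]
-15 [0.34, 0.37, 0.7, 0.77]
0 [0.56, 0.58, 0.7, 0.78]
15 [0.51, 0.58, 0.71, 0.78]
30 [0.44, 0.58, 0.71, 0.79]
45 [0.4, 0.58, 0.72, 0.8]
60 [0.35, 0.58, 0.71, 0.8]
75 [0.33, 0.58, 0.7, 0.81]
90 [0.34, 0.58, 0.69, 0.83]
105 [0.28, 0.58, 0.68, 0.77]
120 [0.21, 0.58, 0.65, 0.71]
135 [0.13, 0.57, 0.61, 0.66]
150 [0.09, 0.55, 0.57, 0.61]
165 [0.07, 0.54, 0.52, 0.56]
```

Run:
```python
from station import *
from h import *
o=ori(np.radians(40))
goto([.588,-.166,.2584],o)
def cap(n):
    pause(.3);p,r=get_ee_pos(),get_orientation();c=capture("wrist");cv2.imwrite(f"pics/{n}.png",c["img"]);np.savez(f"pics/{n}.npz",pos=p,rv=r,**c);print(n,p,r,get_clock())
cap("wring")
command_gripper(.05)
goto([.499,.178,.247],o)
cap("wdrift")
```

```text
wring [ 0.5878 -0.1666  0.2584] [ 2.9526  1.073  -0.0002] 2.3667
wdrift [0.4994 0.1773 0.2469] [ 2.9528  1.0724 -0.0002] 4.4917
```

View pics/wring.png

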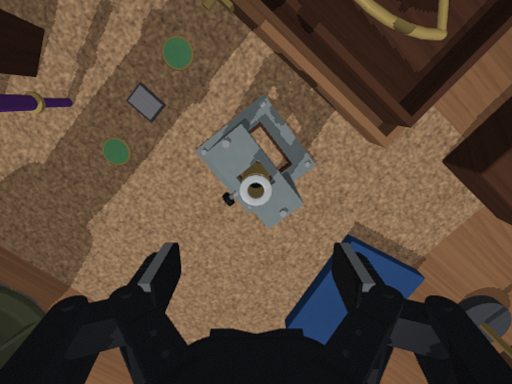

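View pics/wdrift.png

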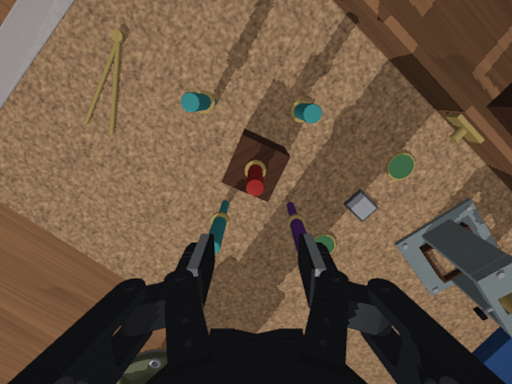

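Run:
```python
from h import *
a,b=load("wring"),load("wdrift")
def Z(i,x,y,w,h):return cv2.resize(i[y:y+h,x:x+w],(400,400),interpolation=cv2.INTER_CUBIC)
cv2.imwrite("pics/wc.png",np.hstack([Z(a["img"],231,165,50,50),Z(b["img"],231,150,50,50)]))
# ring: bright low-sat
h=cv2.cvtColor(a["img"],cv2.COLOR_BGR2HSV);m=cv2.inRange(h,(0,0,140),(180,60,255));m[:165]=0;m[215:]=0;m[:,:231]=0;m[:,281:]=0
c=max(cv2.findContours(m,cv2.RETR_EXTERNAL,cv2.CHAIN_APPROX_NONE)[0],key=len)
e=cv2.fitEllipse(c);print("ring",e,wray(a,e[0],a["pos"],a["rv"],.158))
h=cv2.cvtColor(b["img"],cv2.COLOR_BGR2HSV);print(h[180:196:2,256])
```

```text
ring ((255.31068420410156, 190.24488830566406), (29.61020278930664, 31.610519409179688), 88.62981414794922) [ 0.5877 -0.1661  0.158 ]
[[  1 188 136]
 [  1 186 144]
 [  1 186 145]
 [  1 187 146]
 [  1 187 146]
 [  1 188 148]
 [  1 187 149]
 [  1 183 153]]
```

View pics/wc.png

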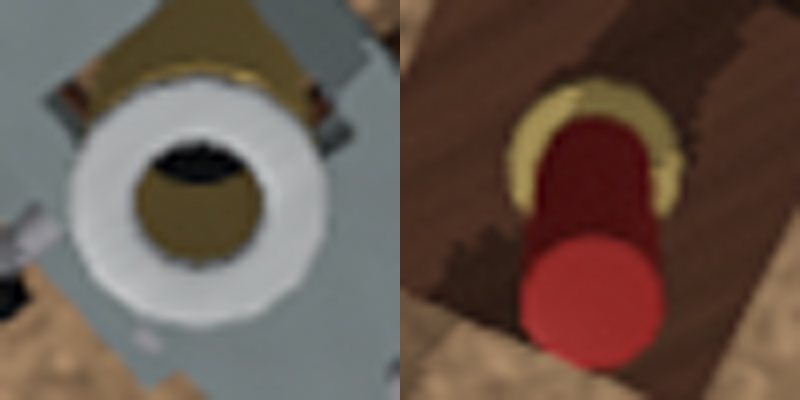

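```bash
python3 - <<'E'
from h import *
a,b=load("wring"),load("wdrift")
D=wray(b,(254.6,187.4),b["pos"],b["rv"],.147); Rg=wray(a,(255.3,189.8),a["pos"],a["rv"],.158)
print(D,Rg,Rg-D)
E
python3 - <<'E'
from station import *
from h import *
o=ori(np.radians(40))
b=load("wdrift");D=wray(b,(254.6,187.4),b["pos"],b["rv"],.147)
line_to([D[0],D[1],.101],o,max_speed=.1)
pause(.2);print(get_ee_pos(),get_ft_force(),get_moment())
command_gripper(.0,effort=100);pause(.4)
print(get_ee_pos(),get_ft_force(),get_moment(),get_finger_gap(),get_clock())
c=capture("side");cv2.imwrite("pics/side1.png",c["img"])
E
```

```text
[0.5011 0.1803 0.147 ] [ 0.588  -0.1658  0.158 ] [ 0.0869 -0.3461  0.011 ]
[0.5013 0.1803 0.1014] [-0.2992  0.9233 -1.0723] [ 0.0437  0.0023 -0.0184]
[0.5011 0.1804 0.1013] [-0.9335 -0.2413  5.7586] [-0.0808  0.3876  0.0264] 0.01576806791597047 7.1083
```

View pics/side1.png

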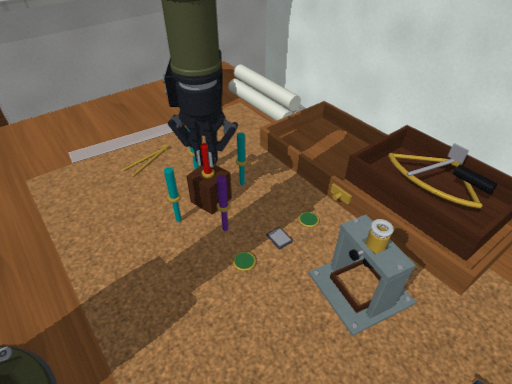

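Run:
```python
from station import *
from h import *
o=ori(np.radians(40))
p=get_ee_pos()
line_to([p[0],p[1],.19],max_speed=.06)
print(get_ft_force(),get_moment())
line_to([p[0],p[1],.285],max_speed=.15)
pause(.2);print(get_ee_pos(),get_finger_gap(),get_ft_force(),get_moment())
goto([.588,-.1658,.285],o); pause(.3)
print(get_ee_pos(),get_orientation(),get_finger_gap(),get_ft_force(),get_moment(),get_clock())
for n in("side","top","wrist"):
    c=capture(n);cv2.imwrite(f"pics/{n}2.png",c["img"]);np.savez(f"pics/{n}2.npz",**c)
s=cv2.imread("pics/side2.png")[130:280,300:450];t=cv2.imread("pics/top2.png")[70:220,290:440]
cv2.imwrite("pics/c2.png",np.hstack([cv2.resize(i,(400,400),interpolation=cv2.INTER_CUBIC) for i in(s,t)]))
```

```text
[ 0.3052  0.617  -0.8026] [ 0.0132 -0.001   0.0136]
[0.5007 0.1802 0.284 ] 0.016023256809182897 [ 0.2611  0.2325 -0.924 ] [-0.0717 -0.0069  0.0062]
[ 0.5882 -0.1649  0.2852] [2.9513 1.0766 0.0004] 0.01589583923567472 [ 0.5481  0.0522 -0.9254] [0.0134 0.0196 0.0145] 11.4167
```

View pics/c2.png

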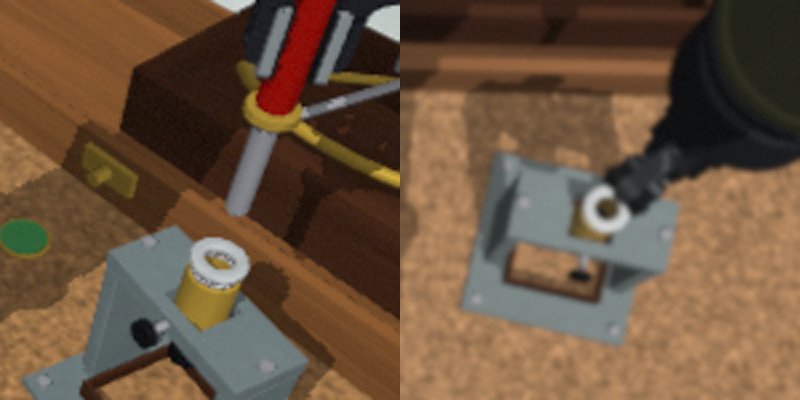

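View pics/wrist2.png

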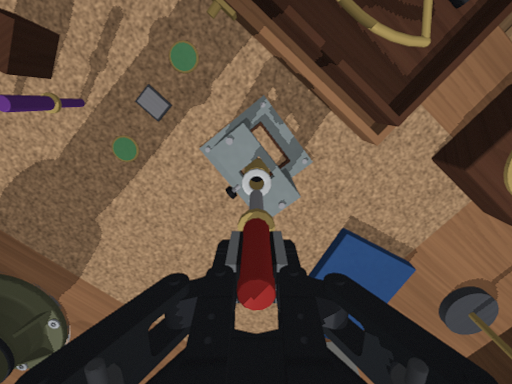

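Run:
```python
from h import *
w=load("wrist2")["img"]
cv2.imwrite("pics/w2c.png",cv2.resize(w[155:235,216:296],(640,640)[:2] and (600,600),interpolation=cv2.INTER_CUBIC))
```

```text
(no output)
```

View pics/w2c.png

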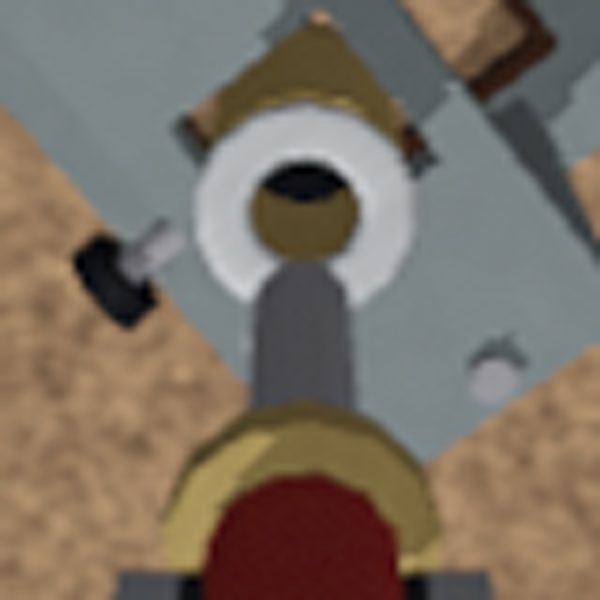

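Run:
```python
from h import *
w=load("wrist2");pos=[0.5882,-0.1649,0.2852];rv=[2.9513,1.0766,0.0004]
R=Ro.from_rotvec(rv).as_matrix();print(R)
tip=wray(w,(256.0,188.9),pos,rv,.2852-.0893)-.0045*R[:,0]
ring=wray(w,(256.2,182.0),pos,rv,.158)
print(tip,ring,(R.T@(ring-tip))*1e3)
```

```text
[[ 0.7651  0.6439  0.0003]
 [ 0.6439 -0.7651  0.    ]
 [ 0.0002  0.0001 -1.    ]]
[ 0.5889 -0.1646  0.1959] [ 0.5889 -0.1649  0.158 ] [-0.26    0.2352 37.899 ]
```

```bash
cat >> h.py <<'E'
X,Y=.5883,-.1651
E
python3 - <<'E'
from station import *
from h import *
o=ori(np.radians(40))
line_to([X,Y,.254],o,max_speed=.06);pause(.2)
p=get_ee_pos();print(p,get_ft_force(),get_clock())
cx,cy=X+(X-p[0]),Y+(Y-p[1])
for z in np.arange(.251,.215,-.003):
    line_to([cx,cy,z],o,max_speed=.05)
    f=get_ft_force();print(round(z,4),get_ee_pos(),f,get_moment(),get_clock())
    if np.linalg.norm(f-np.array([.5,.05,-.9]))>6:break
print(cx,cy)
E
```

```text
[ 0.5885 -0.1651  0.2544] [ 1.154  -0.2146 -1.0709] 12.4333
0.251 [ 0.5879 -0.1651  0.2508] [ 0.2849 -0.3038 -1.2703] [-0.0158  0.0236  0.0484] 12.6833
0.248 [ 0.5879 -0.1651  0.2477] [-0.0857  0.351  -1.442 ] [0.0176 0.0216 0.0101] 12.9333
0.245 [ 0.5879 -0.1651  0.2447] [ 0.0633 -0.2435 -1.1207] [0.0032 0.0528 0.0102] 13.1833
0.242 [ 0.5879 -0.1651  0.2417] [-0.2    -1.1115 -1.2449] [-0.0197 -0.0069 -0.008 ] 13.4333
0.239 [ 0.588  -0.1651  0.2388] [-0.0231 -0.0602 -1.6852] [ 0.0098  0.0074 -0.0461] 13.6833
0.236 [ 0.5879 -0.1651  0.2358] [ 0.257  -0.052  -0.7006] [ 0.0405  0.042  -0.0315] 13.9333
0.233 [ 0.5879 -0.1651  0.2327] [ 0.215   0.132  -1.3833] [-0.0261  0.0296  0.0246] 14.1833
0.23 [ 0.5879 -0.1651  0.2298] [-0.2692 -0.1841 -1.8908] [ 0.0284 -0.0076  0.0231] 14.4333
0.227 [ 0.5879 -0.1651  0.2268] [ 0.2863  0.1197 -1.2481] [ 0.0153  0.0293 -0.0601] 14.6833
0.224 [ 0.588  -0.1651  0.2238] [-0.0065 -0.1404 -1.5108] [0.0163 0.0119 0.0337] 14.9333
0.221 [ 0.5879 -0.1651  0.2207] [ 0.1584 -0.8852 -1.5069] [-0.008   0.003  -0.0165] 15.1833
0.218 [ 0.5879 -0.1651  0.2178] [-0.6197 -0.5766 -2.0277] [0.0041 0.0344 0.043 ] 15.4333
0.215 [ 0.5879 -0.1651  0.2148] [ 0.095   0.146  -0.6131] [ 0.036  -0.0387  0.0151] 15.6833
0.5880781887434303 -0.16508890545542929
```

Run:
```python
from station import *
from h import *
o=ori(np.radians(40))
z=.215
for i in range(50):
    if z<=.1885:break
    z-=.00075
    line_to([.5882,-.1651,z],o,max_speed=.01)
    f=get_ft_force();p=get_ee_pos()
    print(round(z,5),round((p[2]-z)*1e3,2),p[:2],round(f[2]+1.3,1),f[:2].round(1),end=" | ")
    if i%2: print()
    if f[2]>17.5: print("STOP");break
print(get_clock(),get_finger_gap())
```

```text
0.21425 0.0 [ 0.5882 -0.1651] -0.0 [-0.1  0.3] | 0.2135 -0.05 [ 0.5882 -0.1651] -1.3 [-0.8 -0.7] | 
0.21275 -0.06 [ 0.5882 -0.1651] -0.5 [0.1 0.6] | 0.212 -0.07 [ 0.5882 -0.1651] -0.5 [-0.4  0.3] | 
0.21125 -0.08 [ 0.5882 -0.1651] -0.2 [1.  0.4] | 0.2105 -0.04 [ 0.5882 -0.1651] -0.3 [-0.   1.2] | 
0.20975 0.51 [ 0.5884 -0.1651] 4.4 [-1.3  0.5] | 0.209 1.12 [ 0.5887 -0.165 ] 8.6 [-1.1  1. ] | 
0.20825 1.48 [ 0.589  -0.1651] 10.4 [-0.3  0.1] | 0.2075 1.83 [ 0.5892 -0.1651] 12.7 [-1.2  0.5] | 
0.20675 1.99 [ 0.5893 -0.165 ] 13.1 [ 0.1 -0.1] | 0.206 2.01 [ 0.5893 -0.165 ] 13.8 [-1.3  0.7] | 
0.20525 2.01 [ 0.5893 -0.165 ] 12.5 [-1.4  0. ] | 0.2045 1.86 [ 0.5893 -0.1651] 12.6 [-1.2  0. ] | 
0.20375 1.89 [ 0.5893 -0.1651] 12.3 [-1.3  0.4] | 0.203 1.95 [ 0.5893 -0.1651] 13.5 [-1.3  0.7] | 
0.20225 1.81 [ 0.5893 -0.1651] 11.4 [-1.7  0.7] | 0.2015 1.87 [ 0.5893 -0.1651] 12.7 [-0.7  0.1] | 
0.20075 1.89 [ 0.5893 -0.1651] 12.7 [-1.   0.4] | 0.2 1.81 [ 0.5893 -0.1651] 12.2 [-1.5 -0.4] | 
0.19925 1.86 [ 0.5893 -0.1651] 12.5 [-1.1  0. ] | 0.1985 1.88 [ 0.5893 -0.1651] 12.8 [-2.2  0.3] | 
0.19775 1.92 [ 0.5893 -0.1651] 12.2 [-1.8 -0.4] | 0.197 1.79 [ 0.5893 -0.1651] 11.9 [-1.2 -0.7] | 
0.19625 1.83 [ 0.5893 -0.1651] 12.7 [-0.9 -0.2] | 0.1955 1.87 [ 0.5893 -0.1651] 12.3 [-1.6  0.4] | 
0.19475 1.77 [ 0.5893 -0.1651] 12.5 [-1.4 -0.2] | 0.194 1.74 [ 0.5893 -0.1652] 12.1 [-0.8 -0.5] | 
0.19325 1.65 [ 0.5892 -0.1652] 10.6 [-0.5  0.7] | 0.1925 1.64 [ 0.5893 -0.1651] 11.6 [-0.9  0.8] | 
0.19175 1.58 [ 0.5892 -0.1652] 9.9 [-1.9  0.4] | 0.191 0.02 [ 0.5882 -0.1651] -0.2 [ 0.1 -0.8] | 
0.19025 -0.61 [ 0.5879 -0.1651] 0.5 [-0.3 -0. ] | 0.1895 -0.19 [ 0.5881 -0.1651] -0.6 [ 0.2 -0.8] | 
0.18875 -0.04 [ 0.5882 -0.1651] 0.3 [ 0.5 -0.7] | 0.188 -0.06 [ 0.5882 -0.1651] -0.6 [ 0.2 -1.2] | 
24.6833 0.015660735793645277
```

Run:
```python
from station import *
from h import *
o=ori(np.radians(40))
c=capture("side");cv2.imwrite("pics/side3.png",c["img"]);cv2.imwrite("pics/c3.png",cv2.resize(c["img"][190:340,290:440],(600,600),interpolation=cv2.INTER_CUBIC))
z=.188
for i in range(20):
    z-=.00075
    line_to([.5882,-.1651,z],o,max_speed=.01)
    f=np.mean([get_ft_force() for _ in range(5)],0);p=get_ee_pos()
    print(round(z,5),round((p[2]-z)*1e3,2),p[:2],round(f[2]+1.3,1),f[:2].round(1))
    if f[2]+1.3>9: break
for k in range(4):
    pause(.25); print(get_ft_force()[2]+1.3,get_ee_pos())
print(get_clock(),get_finger_gap())
```

```text
0.18725 -0.05 [ 0.5882 -0.1651] 0.1 [-0.1  0.2]
0.1865 0.14 [ 0.5883 -0.1651] -0.1 [-0.2  0.4]
0.18575 0.38 [ 0.5883 -0.1651] 3.6 [-0.6 -0.7]
0.185 0.46 [ 0.5884 -0.1651] 6.5 [-1.3  0. ]
0.18425 0.74 [ 0.5884 -0.1651] 8.8 [-1.2  0.9]
0.1835 1.0 [ 0.5884 -0.1651] 11.4 [-2.8  1. ]
10.951302973477555 [ 0.5884 -0.1651  0.1845]
10.349509114360835 [ 0.5884 -0.1651  0.1845]
10.266958409771274 [ 0.5884 -0.1651  0.1845]
10.076713263221587 [ 0.5884 -0.1651  0.1845]
27.2333 0.01595915315214351
```

View pics/c3.png

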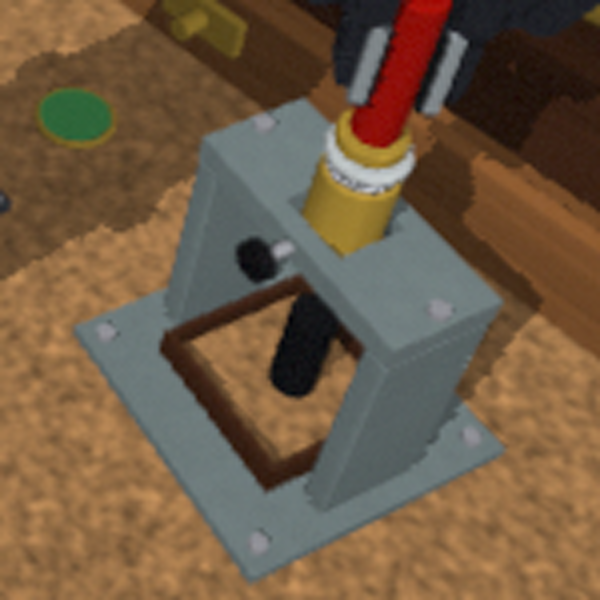

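Run:
```python
from station import *
from h import *
o=ori(np.radians(40))
line_to([.5882,-.1651,.2],o,max_speed=.04)
line_to([.5882,-.1651,.285],o,max_speed=.1)
print(get_ft_force(),get_finger_gap())
goto([.5011,.1804,.285],o)
line_to([.5011,.1804,.203],o,max_speed=.1);pause(.3)
p,r=get_ee_pos(),get_orientation();c=capture("wrist");np.savez("pics/w4.npz",pos=p,rv=r,**c);cv2.imwrite("pics/w4.png",c["img"])
cv2.imwrite("pics/w4c.png",cv2.resize(c["img"][140:240,206:306],(600,600),interpolation=cv2.INTER_CUBIC))
c=capture("side");cv2.imwrite("pics/side4.png",c["img"])
print(p,r,get_clock())
```

```text
[-0.6135 -0.7352 -1.2682] 0.015882487108706034
[0.5012 0.1805 0.2034] [2.9521 1.0743 0.0011] 31.5083
```

View pics/w4c.png

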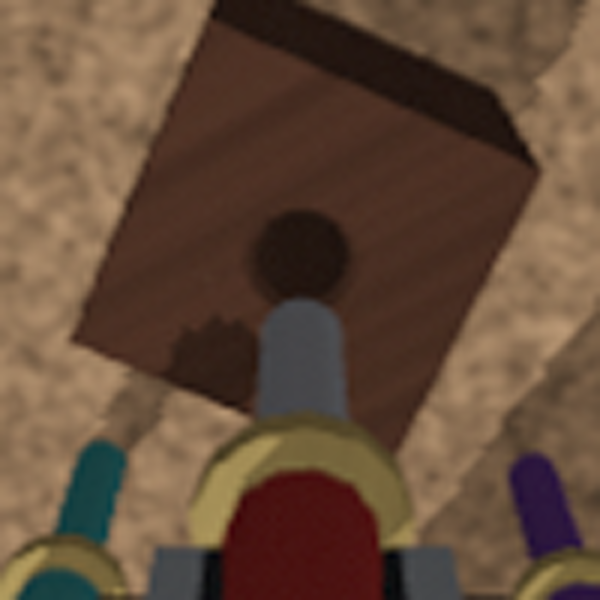

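View pics/side4.png

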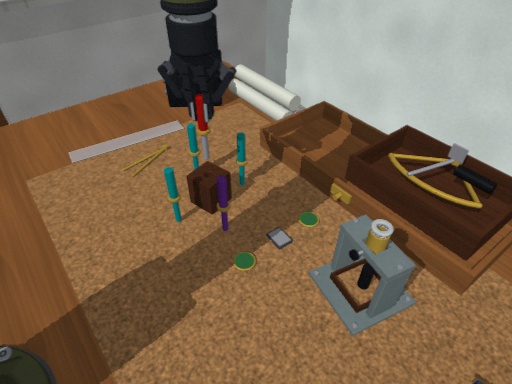

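Run:
```python
from station import *
from h import *
o=ori(np.radians(40))
w=load("w4");pos=w["pos"];rv=w["rv"];R=Ro.from_rotvec(rv).as_matrix()
tip=wray(w,(255.7,189.0),pos,rv,pos[2]-.0893)-.0045*R[:,0]
hole=wray(w,(255.7,182.2),pos,rv,.075)
d=hole-tip;print(tip,hole,(R.T@d)*1e3)
x,y=pos[0]+d[0],pos[1]+d[1]
z=.17
line_to([x,y,z],o,max_speed=.06)
for z in np.arange(.166,.105,-.004):
    line_to([x,y,z],o,max_speed=.08);f=get_ft_force();print(round(z,4),get_ee_pos(),f)
    if f[2]>6 or np.hypot(*f[:2])>8:print("STOP");break
print(get_clock())
```

```text
[0.5018 0.181  0.1141] [0.5012 0.1805 0.075 ] [-0.738  -0.0212 39.0677]
0.166 [0.5007 0.18   0.166 ] [ 0.5734 -0.6259 -0.816 ]
0.162 [0.5006 0.1799 0.1618] [ 0.2299  0.4699 -1.0412]
0.158 [0.5005 0.1799 0.1577] [ 0.5741 -0.1767 -0.6805]
0.154 [0.5005 0.1799 0.1537] [-0.2528 -0.0096 -2.5121]
0.15 [0.5005 0.1799 0.1497] [ 0.277   0.5983 -1.6941]
0.146 [0.5005 0.1799 0.1457] [ 0.4074  0.5788 -1.6982]
0.142 [0.5005 0.1799 0.1417] [ 0.1358 -0.2812 -1.5655]
0.138 [0.5005 0.1799 0.1377] [-0.3686 -0.5142 -1.374 ]
0.134 [0.5005 0.1799 0.1337] [ 0.1796  0.1877 -2.465 ]
0.13 [0.5005 0.1799 0.1297] [ 0.6866 -0.3664 -1.6549]
0.126 [0.5005 0.1799 0.1257] [ 0.0083 -0.2284 -1.3451]
0.122 [0.5005 0.1799 0.1217] [-0.6885  0.058  -1.1807]
0.118 [0.5005 0.1799 0.1177] [ 0.6221 -0.7901 -2.2943]
0.114 [0.5005 0.1799 0.1137] [-0.6803 -0.0701 -1.8868]
0.11 [0.5005 0.1799 0.1097] [-0.3516 -0.121  -1.527 ]
0.106 [0.5005 0.1799 0.1057] [ 0.5495 -0.3    -1.1477]
36.2083
```

Run:
```python
from station import *
from h import *
o=ori(np.radians(40));x,y=.5006,.1800
z=.106
for i in range(12):
    z-=.00075
    line_to([x,y,z],o,max_speed=.01);f=np.mean([get_ft_force() for _ in range(5)],0)
    if f[2]>2.5:break
print(z,get_ee_pos(),f)
command_gripper(.03);pause(.3);command_gripper(.05);pause(.3);print(get_finger_gap(),get_ee_pos(),get_ft_force())
p=get_ee_pos()
line_to([p[0],p[1],.25],o,max_speed=.1);pause(.3)
q,r=get_ee_pos(),get_orientation();c=capture("wrist");np.savez("pics/w5.npz",pos=q,rv=r,**c);print(q,r)
s=capture("side")["img"];t=capture("top")["img"]
Z=lambda i,a,b,w:cv2.resize(i[b:b+w*3//4,a:a+w],(400,300),interpolation=cv2.INTER_CUBIC)
cv2.imwrite("pics/f5.png",np.vstack([np.hstack([Z(s,140,110,140),Z(s,300,210,120)]),np.hstack([Z(c["img"],205,140,100),cv2.resize(s,(400,300))])]))
print(get_clock())
```

```text
0.10074999999999999 [0.5007 0.1801 0.1013] [-2.2672 -0.2511  5.2446]
0.050090563623149495 [0.5006 0.18   0.1007] [0.1802 0.3668 0.483 ]
[0.5005 0.18   0.2498] [-2.952  -1.0745  0.0006]
41.275
```

View pics/f5.png

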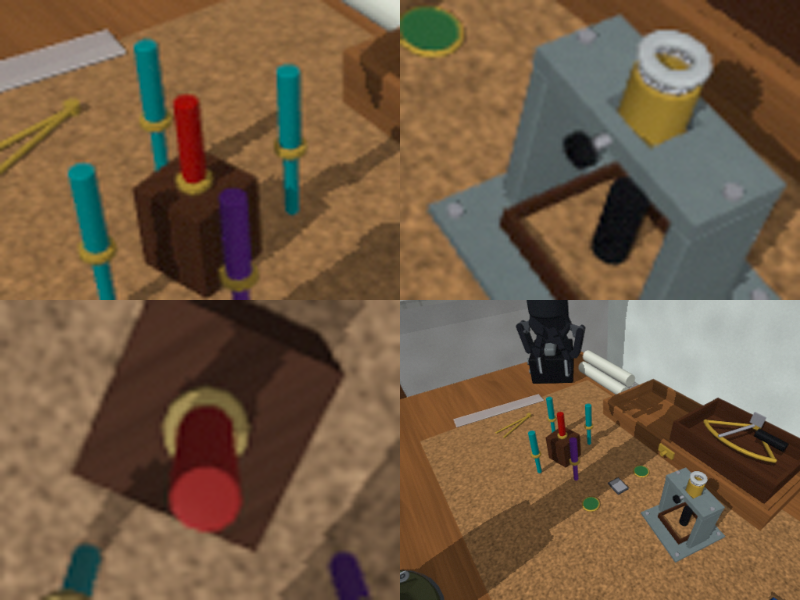

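The collar sits on the rack, the sleeve stands in the tray, and the filters and mirror are where they were. The gripper is clear of everything.

Run:
```python
from station import *
print(hand_in(),get_clock())
```

```text
the job is handed in; nothing more can be done
the job is handed in; nothing more can be done
```

I pressed the sleeve out into the cork tray and stood the red drift back in its rack. The job is handed in, and no verdict was reported. I last read the clock at about 41 s, just before that.

- **Pushing:** The sleeve took about 10–14 N to move and dropped free after roughly 17 mm. I then held the collar on the spring ring at about 10 N for 1 s. The highest contact force I read was about 14 N, but I only read it between small steps, not continuously.
- **Last pictures:** The sleeve stands in the tray. The drift is upright with its collar on the wood, and the gripper is well above it. The filters and mirror look unmoved, judged by eye only.
- **Disagreement:** The fixed cameras and the wrist camera differed by about 2 mm on where the drift was. I lined the drift up with both the ring and the rack hole from wrist pictures, and it went in without side contact both times. No check failed.

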